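# Pin the tensioned lift-spring wheel of a desk riser

### The arm

A 6-joint arm with a two-finger parallel gripper is mounted at the origin on the work surface. World frame = base frame: x ahead of the robot, y to its left, z up, the work surface at z = 0. Lengths are in m, angles in degrees, forces in N, time in s.
With the tool pointing down it reaches from about 0.3 to 0.75 m from the base axis. Payload 8.5 kg.
Tool frame: the origin (TCP) lies midway between the tips of the shut fingers; the grasp point (between the pads) lies 19 mm behind it (env.tcp_to_grasp is the z of the grasp point in the tool frame, in m); z points along the fingers, y is the line along which they close (so a half turn about z gives the same grasp; the last joint's range is limited). The gripper opens to 85 mm and grips with 20 to 120 N. Pads are 22 mm wide; open, the fingers measure 114 mm over their backs; the gripper's body (76 mm by 85 mm) begins 54 mm behind the grasp point. The pads swing forward as they close: fully open they stand 13 mm farther back than shut.
Start: joints at [51.377, 21.807, 74.336, -0, 83.858, -12.336], TCP at [0.244, 0.493, 0.231] pointing down, gripper open.
Joint ranges: [-178.18, 178.18], [-50.72, 133.34], [12.68, 142.11], [-81.47, 261.47], [9.98, 163.14], [-165.26, 165.26]. Speed limits (degrees/s): [136.94, 136.94, 180, 180, 180, 180].

### API

Orientations are given as a 3x3 rotation matrix whose columns are the frame's x, y, z axes.
In Python, from rig import env, imaging, job, models gives the robot as it stands. The module is installed in compiled form; this text tells all that it offers.
- The arm moves only by the tool jog_arm, never from a script. Its argument "plan" is text: rows parted by semicolons, each of 7 numbers parted by spaces: the turn, a rotation vector about the tool's x, y, z in degrees, then the shift along the tool's x, y, z in cm, then the closure in counts, from 0 (fully open) to 255 (shut). In form: rx ry rz x y z claw; .... A call has 1 to 10 rows; each row shifts and turns the commanded pose from where the row before left it, along the tool's axes as they then stand; what a row does not reach is not made up. A row lasts 1/12 s, in which the tool goes at most 41.7 mm and 7.16 degrees, less where a joint would pass 70% of its speed; a pose out of reach is approached as far as the arm can. A call with a gripper value outside its range is refused whole. The fingers move at their own pace and stop on an object; "grip_force" is the grip in N (left out, the last holds). Time passes only in rows, so rows that do not move let the fingers close. It gives the time, the measured TCP pose, the force, the opening and the grip force at its end, in the units of the state.
- env.observe(): the state, without advancing time (a new reading comes with each control period).
- imaging.get_image(name): name is "scene" or "top" or "wrist"; returns a dict with "pixels" (384x512x3 uint8, red, green, blue), "depth" (384x512 float32, m along the optical axis (not along the pixel's ray), 0 where there is no reading), "fov_y" (degrees; the focal length in pixels is half the picture's height over the tangent of half this angle, whatever the lens; pixels are square), "cx", "cy" (the principal point, pixels), "world_from_camera" (4x4, takes a point from camera to world coordinates). Camera axes: x right, y down, z forward; pixel columns grow to the right and rows downward; lengths in m; the calibration is good to about 2 mm. A picture is of the moment at which its call begins.
- job.close_job(): hands the job in; it is judged then, once.
Trained networks look in the newest picture that a camera, given by its name, has taken for a name from the list of things; names that differ only in an ending like _2 or _b are one class to them, and where a whole thing is asked for, a point or a joint stands for the part that bears it (a point fixed in the world has none). Each returns a list of dicts, best first, with "confidence" (0 to 1); they miss things now and then, are a little off and sometimes report something else, mostly with a low value. They report only what shows in the picture. A call takes as long as a camera call.
- models.outline_of(camera, query): "region" (384x512 bool, what is visible of it) and "bbox" ([centre column, centre row, width, height] in pixels, round what is visible of it).
- models.tip_of(camera, query): "at" ([column, row] in pixels: a listed point, or the origin of a listed thing).
The state is a dict: "time_s": time; "q": joint angles; "qvel": joint speeds; "joint_efforts": joint torques, N m; "position": TCP position; "tool_rot": TCP orientation; "ft_force": force on the tool from outside, world axes, zero at the start; "wrist_torque": the same for the moment, N m; "grip_width": finger opening in m; "gripper_force": force on a finger pad.
Only numpy, scipy, OpenCV 4.12 (cv2) and the standard library are available. Lean on these libraries where they do the work, as an engineer would, in place of code of your own. Each camera call takes 0.05 s, during which the arm holds its last target. There are 200 camera calls.

### The job

Take the steel locking pin from its wooden block, put it through the eye of the desk riser's spring tension wheel, and use it to wind the wheel round counter-clockwise against its spring until the pin finds the lock hole in the plate underneath; push the pin fully home so that it stands upright with its collar down on the eye, and let go with the wheel held by the pin. Be gentle: nothing here needs a push of more than about 2 kg; never wind the wheel to its end stop and never let it fly back. Leave the other things on the desk where they are.

Things in the scene. Friction and masses are not known exactly. Their poses are not given: they have to be found in the camera images.
- unit: The riser's tensioner: dark steel base slab 210 x 200 x 10 mm fixed to the desk, index plate and tension wheel on it. Origin: on the wheel's axle line, at desk level; z up. A low steel block stands at the unit's -x side, 65 to 87 mm from the axle, 42 mm tall with its screws
- plate (a point): Centre of the index plate's flat top, on the axle line, 28 mm above the desk. The plate is a steel quadrant, outer radius 84 mm, under the wheel, with one round lock hole 13.5 mm across, 15 mm deep, 62 mm from the axle. The hole's angle is set by hand, differs and is not measured: 0.75 to 1.15 rad counter-clockwise from above of the eye's rest place; feel (or look) for it
- axle (a point): On the axle line, 39.5 mm above the desk, level with the top face of the aluminium tension wheel: a disc 90 mm across and 10 mm thick, 1.5 mm clear above the index plate, with a hub cap 26 mm across up to 44 mm above the desk, and one square ear 32 x 32 mm at the rim pierced by the eye
- eye (a point): Centre of the eye's mouth, on the top face of the wheel's ear, 62 mm from the axle and 39.5 mm above the desk. The eye is a round through hole, 13.5 mm across and 10 mm deep; it moves with the wheel. At rest it lies at -0.5 rad from the unit's +x axis
- wheel (a joint): Angle of the tension wheel, rad: 0 at rest against its stop, growing counter-clockwise seen from above; end stop at 1.45. Spring torque back to rest 0.16 N m at 0, growing by 0.165 N m per rad: about 2.5 N at the eye at rest and 5 N at the lock hole. Let go, the wheel flies back at once
- pin: Steel locking pin, 60.5 mm long, 60 to 110 g. Origin: centre of its foot; z up the pin. Shank 10 mm across, foot chamfered to 7 mm; collar 24 mm across from 24.5 to 28.5 mm; round grip knob 18 mm across from 28.5 to 60.5 mm. In the eye with its foot on the index plate the collar is 13 mm above the ear; fully home it rests on the ear, foot 15 mm above the desk
- block: Dark wooden block 75 x 55 x 45 mm, fixed to the desk, origin under its centre; the pin's shank stands in the hole in the middle of its top, 13.5 mm across and 32 mm deep, the collar lying on the block's top, so the foot is 20.5 mm above the desk
- coffee: Paper coffee cup with black lid, 84 mm across, 114 mm tall; origin at its foot. Bystander
- mouse: Black computer mouse 100 x 58 x 33 mm; origin under its centre. Bystander
- ink: Ink jar, 44 mm across, 60 mm tall; origin at its foot. Bystander
- stapler: Stapler 140 x 36 x 42 mm, long along its x; origin under its centre. Bystander
- cactus: Small cactus in a terracotta pot, 72 mm across, 100 mm tall; origin at its foot. Bystander

How it is judged (in metres and radians):
On the way, in this order (a step that is already met when the one before it is completed fails the run):
1. the pin stands in the eye of the wheel, its foot below the ear's top by 8 mm or more (horizontal distance between pin and eye below 0.004 m and z of pin in the frame of unit below 0.0315 m), for 0.1 s.
2. the wheel is wound by at least 0.5 rad with the pin in its eye (value of joint wheel above 0.5 rad and horizontal distance between pin and eye below 0.004 m and z of pin in the frame of unit below 0.0335 m), for 0.1 s.
At the end, for the whole second after the job is handed in: The pin is through the eye (foot within 4 mm of the eye's centre line) and fully home in the lock hole (foot less than 17 mm above the desk; 15 mm is flush), upright within 8 degrees, at rest and released, with the wheel held at 0.65 to 1.25 rad (z of pin in the frame of unit below 0.017 m and horizontal distance between pin and eye below 0.004 m and value of joint wheel between 0.65 and 1.25 rad and angle between pin's own z axis and vertical below 0.14 rad and linear speed of pin below 0.02 m/s and contact force between the fingers and pin below 0.1 N); the robot touches nothing.
It fails at once if the pin, the fingers or the arm pushes on the tensioner with more than 60 N in all (all contacts added up) (contact force between any of pin, the fingers, the arm and unit above 60 N).
It fails at once if the wheel flies back (faster than 3 rad/s) (velocity of joint wheel below -3 rad/s).
It fails at once if the wheel is wound to its end stop (beyond 1.42 rad) (value of joint wheel above 1.42 rad).
It fails at once if a bystander (coffee cup, mouse, ink, stapler, cactus) is moved more than 25 mm (distance of any of coffee, mouse, ink, stapler, cactus from where it was at the start of the episode above 0.025 m).
It also fails if it takes over 64 s, if anything falls off the work surface, if the arm or the gripper's body presses on something with over 40 N, if the wrist force passes 120 N, or if a joint passes its speed limit or range.

## Working session

There is one attempt and no reset: what is moved stays moved. The work goes in short steps, Python scripts to look and compute and a tool call to move; the robot and the scene stay as the last step left them, time stands still between calls to the robot, and variables do not carry over. Pictures are saved under pics/ and viewed, at most 10 in all, crops included, and the job is handed in when it is done.

Besides the shell and the picture viewer there is one more tool, called after "Emit:" as a command line: name --argument value ..., lists and objects as JSON in quotes. jog_arm: Moves the arm, as the interface text tells. Its arguments: {"type":"object","properties":{"plan":{"type":"string"},"grip_force":{"type":"number"}},"required":["plan"]}

```bash
mkdir -p pics
cat > h.py <<'E'
import numpy as np, cv2
from rig import env, imaging, job, models
def ray(im,u,v):
    f=192/np.tan(np.radians(im["fov_y"])/2); T=np.array(im["world_from_camera"])
    d=T[:3,:3]@np.array([(u-im["cx"])/f,(v-im["cy"])/f,1]); return T[:3,3],d
def atz(im,u,v,z):
    o,d=ray(im,u,v); return o+d*(z-o[2])/d[2]
def proj(im,p):
    f=192/np.tan(np.radians(im["fov_y"])/2); T=np.linalg.inv(np.array(im["world_from_camera"]))
    c=T[:3,:3]@np.array(p)+T[:3,3]; return c[0]/c[2]*f+im["cx"],c[1]/c[2]*f+im["cy"]
def save(im,name,crop=None,s=1):
    p=im["pixels"][:,:,::-1]
    if crop: a,b,c,d=crop; p=p[c:d,a:b]
    cv2.imwrite("pics/"+name,cv2.resize(p,None,fx=s,fy=s,interpolation=cv2.INTER_CUBIC))
E
python3 - <<'E'
from h import *
s=env.observe(); print(s["position"],s["tool_rot"],s["grip_width"],env.tcp_to_grasp,s["time_s"])
Z=dict(pin=0.0205,block=0,eye=.0395,axle=.0395,plate=.028,unit=0,coffee=0,mouse=0,ink=0,stapler=0,cactus=0)
ims=[]
for c in ("top","scene"):
    im=imaging.get_image(c); ims.append(im["pixels"])
    print(c,np.array(im["world_from_camera"])[:3,3].round(3),im["fov_y"])
    for k,z in Z.items():
        for d in models.tip_of(c,k)[:2]:
            print(k,round(d["confidence"],2),np.round(d["at"]),atz(im,*d["at"],z).round(4))
cv2.imwrite("pics/a.png",cv2.resize(np.vstack(ims)[:,:,::-1],None,fx=.78,fy=.78))
E
```

```text
[0.24338761 0.49288458 0.23066973] [[-8.96594739e-01  4.42850923e-01 -9.66225170e-04]
 [ 4.42851854e-01  8.96593982e-01 -1.21104796e-03]
 [ 3.29997967e-04 -1.51371384e-03 -9.99998800e-01]] 0.08534026772350779 -0.0187 0.0
top [ 0.416 -0.009  1.076] 51.09476209967471
pin 0.53 [338. 209.] [ 0.5291 -0.2308  0.0205]
block 0.85 [338. 212.] [ 0.524  -0.2361  0.    ]
block 0.45 [239. 225.] [0.4864 0.0293 0.    ]
eye 0.61 [242. 201.] [0.5449 0.0208 0.0395]
axle 0.64 [233. 222.] [0.491  0.0448 0.0395]
plate 0.87 [239. 224.] [0.4867 0.0294 0.028 ]
unit 0.84 [236. 222.] [0.4935 0.0383 0.    ]
coffee 0.66 [152. 234.] [0.4571 0.2612 0.    ]
mouse 0.63 [350. 146.] [ 0.7069 -0.2724  0.    ]
ink 0.77 [191. 142.] [0.7107 0.1671 0.    ]
stapler 0.91 [408. 214.] [ 0.5207 -0.4238  0.    ]
cactus 0.59 [101. 138.] [0.7196 0.4154 0.    ]
scene [ 1.149 -0.46   0.841] 56.4044469562156
pin 0.51 [182. 234.] [ 0.5343 -0.2404  0.0205]
block 0.96 [186. 236.] [ 0.5318 -0.2308  0.    ]
eye 0.93 [255. 191.] [0.5457 0.0162 0.0395]
axle 0.81 [249. 175.] [0.4792 0.0441 0.0395]
plate 0.93 [252. 177.] [0.4795 0.054  0.028 ]
plate 0.5 [256. 192.] [0.5435 0.0207 0.028 ]
unit 0.98 [251. 188.] [0.4986 0.0354 0.    ]
mouse 0.73 [210. 280.] [ 0.699  -0.2551  0.    ]
mouse 0.46 [384. 177.] [0.736  0.4184 0.    ]
ink 0.83 [324. 205.] [0.6982 0.1684 0.    ]
stapler 0.85 [122. 269.] [ 0.5207 -0.4233  0.    ]
cactus 0.6 [382. 176.] [0.7271 0.4213 0.    ]
```

View pics/a.png

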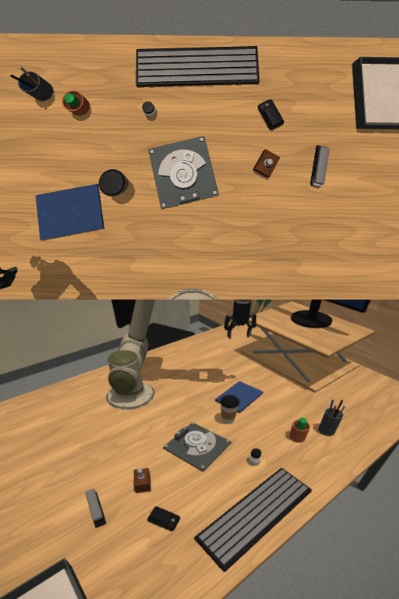

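Emit:
jog_arm --plan "0 0 0 -3.05 -2.76 0 0;0 0 0 -3.05 -2.76 0 0;0 0 0 -3.05 -2.76 0 0;0 0 0 -3.05 -2.76 0 0;0 0 0 -3.05 -2.76 0 0;0 0 0 -3.05 -2.76 0 0;0 0 0 -3.05 -2.76 0 0;0 0 0 -3.05 -2.76 0 0;0 0 0 -3.05 -2.76 0 0;0 0 0 -3.05 -2.76 0 0"

```text
time_s: 2.03
position: [0.395, 0.1086, 0.2316]
tool_rot: [[-0.897, 0.443, 0.001], [0.443, 0.897, 0.0], [-0.001, 0.0, -1.0]]
ft_force: [0.2, 1.5, 0.1]
grip_width: 0.0853
gripper_force: 0.0
```

Emit:
jog_arm --plan "0 0 0 -3.05 -2.76 0 0;0 0 0 -3.05 -2.76 0 0;0 0 0 -3.05 -2.76 0 0;0 0 0 -3.05 -2.76 0 0;0 0 -6.2 0 0 0 0;0 0 -6.2 0 0 0 0;0 0 -6.2 0 0 0 0;0 0 -6.2 0 0 0 0;0 0 -6.2 0 0 0 0"

```text
time_s: 2.78
position: [0.4553, -0.0426, 0.2313]
tool_rot: [[-0.996, -0.087, 0.0], [-0.087, 0.996, -0.0], [-0.0, -0.0, -1.0]]
ft_force: [-0.7, -0.9, 0.8]
grip_width: 0.0854
gripper_force: 0.0
```

Run:
```python
from h import *
im=imaging.get_image("wrist"); save(im,"b.png")
print(np.array(im["world_from_camera"]).round(3),im["fov_y"])
for k,z in dict(eye=.0395,axle=.0395,plate=.028,unit=0,pin=.0205,block=0).items():
    for d in models.tip_of("wrist",k)[:2]:
        print(k,round(d["confidence"],2),np.round(d["at"]),atz(im,*d["at"],z).round(4))
np.savez("b.npz",**{k:np.array(v) for k,v in im.items()})
```

```text
[[-0.088  0.959  0.27   0.387]
 [ 0.996  0.085  0.024 -0.049]
 [-0.     0.271 -0.963  0.374]
 [ 0.     0.     0.     1.   ]] 71.37100426200249
eye 0.78 [301. 244.] [0.5489 0.0241 0.0395]
eye 0.44 [320. 207.] [0.4936 0.0419 0.0395]
axle 0.97 [317. 204.] [0.4895 0.0371 0.0395]
plate 0.68 [315. 200.] [0.4881 0.0372 0.028 ]
unit 0.62 [313. 194.] [0.4879 0.0391 0.    ]
pin 0.61 [113. 211.] [ 0.5302 -0.2404  0.0205]
block 0.86 [122. 205.] [ 0.5287 -0.2389  0.    ]
```

View pics/b.png

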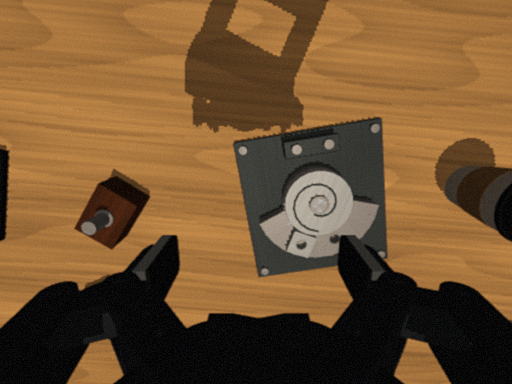

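Emit:
jog_arm --plan "0 0 0 -1.15 -4.0 0 0;0 0 0 -1.15 -4.0 0 0;0 0 0 -1.15 -4.0 0 0;0 0 0 -1.15 -4.0 0 0;0 0 0 -1.15 -4.0 0 0;0 0 0 0 0 3 0;0 0 0 0 0 3 0;0 0 0 0 0 3 0;0 0 0 0 0 0 0"

```text
time_s: 3.88
position: [0.5268, -0.2358, 0.1359]
tool_rot: [[-0.997, -0.08, -0.009], [-0.08, 0.997, 0.006], [0.008, 0.007, -1.0]]
ft_force: [-0.8, 0.6, -0.6]
grip_width: 0.0851
gripper_force: 0.0
```

```bash
cat > pinlook.py <<'E'
from h import *
import sys
z=float(sys.argv[1])
im=imaging.get_image("wrist"); save(im,sys.argv[2])
s=env.observe(); print(s["position"].round(4) if hasattr(s["position"],'round') else s["position"])
for d in models.tip_of("wrist","pin")[:2]: print("pin",d["confidence"],d["at"],atz(im,*d["at"],z).round(4))
for d in models.outline_of("wrist","pin")[:1]: print(d["confidence"],d["bbox"])
r=d["region"]; p=im["depth"]; v,u=np.nonzero(r)
f=192/np.tan(np.radians(im["fov_y"])/2); D=p[v,u]
T=np.array(im["world_from_camera"])
W=(T[:3,:3]@np.array([(u-im["cx"])/f*D,(v-im["cy"])/f*D,D])+T[:3,3:]).T[D>0]
zt=np.percentile(W[:,2],95); t=W[abs(W[:,2]-zt)<.003]
print("top z",zt,"mid top",(t.min(0)+t.max(0))/2,t.mean(0),np.ptp(t,axis=0))
E
python3 pinlook.py .0205 c.png
```

```text
[ 0.528  -0.2364  0.1393]
pin 0.73 [254.8, 193.2] [ 0.5309 -0.2389  0.0205]
0.59 [255.1, 203.4, 26.4, 38.9]
top z 0.0813332557426123 mid top [ 0.52991367 -0.23883854  0.08054207] [ 0.52970396 -0.23884526  0.08044327] [0.01681014 0.01707451 0.00423163]
```

View pics/c.png

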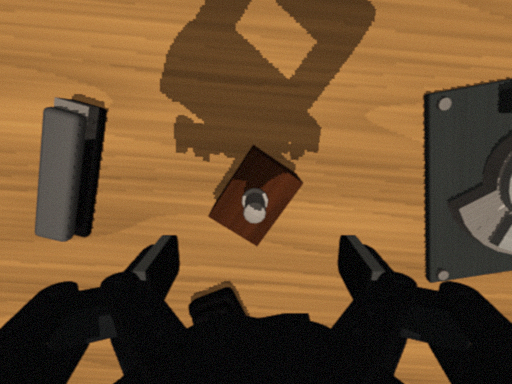

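Emit:
jog_arm --plan "0 0 0 -0.2 -0.25 2.8 0;0 0 0 0 0 2.8 0;0 0 0 0 0 2.6 0;0 0 0 0 0 0 0;0 0 0 0 0 0 0"

```text
time_s: 4.45
position: [0.5319, -0.2397, 0.0608]
tool_rot: [[-0.997, -0.082, 0.001], [-0.082, 0.997, -0.001], [-0.001, -0.001, -1.0]]
ft_force: [0.8, -0.8, -0.3]
grip_width: 0.0853
gripper_force: 0.0
```

Emit:
jog_arm --plan "0 0 0 0.2 0.1 0.8 0;0 0 0 0 0 0 150;0 0 0 0 0 0 255;0 0 0 0 0 0 255;0 0 0 0 0 0 255;0 0 0 0 0 0 255;0 0 0 0 0 0 255;0 0 0 0 0 0 255" --grip_force 60

```text
time_s: 5.12
position: [0.5293, -0.2386, 0.0519]
tool_rot: [[-0.997, -0.082, 0.001], [-0.082, 0.997, -0.0], [-0.001, -0.0, -1.0]]
ft_force: [-0.6, 1.2, 4.0]
grip_width: 0.0164
gripper_force: 58.4
```

Emit:
jog_arm --plan "0 0 0 0 0 -0.6 255;0 0 0 0 0 -1.2 255;0 0 0 0 0 -2.1 255;0 0 0 0 0 -2.1 255;0 0 0 -0.6 3.5 -1 255;0 0 0 -0.7 3.8 -1 255;0 0 0 -0.7 3.8 0 255;0 0 0 -0.7 3.8 0 255;0 0 0 -0.6 3.5 0 255;0 0 0 0 0 0 255"

```text
time_s: 5.95
position: [0.5466, -0.0469, 0.1317]
tool_rot: [[-0.996, -0.087, -0.0], [-0.087, 0.996, 0.002], [0.0, 0.002, -1.0]]
ft_force: [-1.2, 0.8, -1.3]
grip_width: 0.016
gripper_force: 58.7
```

Run:
```python
from h import *
im=imaging.get_image("wrist"); s=env.observe(); print(s["position"],s["grip_width"],s["ft_force"])
for k,z in dict(eye=.0395,axle=.0395,plate=.028).items():
    for d in models.tip_of("wrist",k)[:2]:
        print(k,round(d["confidence"],2),np.round(d["at"],1),atz(im,*d["at"],z).round(4))
np.savez("d.npz",**{k:np.array(v) for k,v in im.items()})
u,v=proj(im,(.52,.04,.04)); u,v=int(u),int(v); print(u,v)
a=max(0,min(u-130,252)); c=max(0,min(v-100,184)); print(a,c); save(im,"d.png",(a,a+260,c,c+200),3)
```

```text
[ 0.54677466 -0.0495063   0.13161664] 0.01635941582689276 [ 0.09341365 -0.78046721 -0.02300046]
axle 0.76 [364.9 141.6] [0.4904 0.0401 0.0395]
axle 0.7 [355.4 140.1] [0.4898 0.0317 0.0395]
plate 0.79 [355.5 139.6] [0.49   0.0359 0.028 ]
plate 0.22 [348.9 136.6] [0.4878 0.0295 0.028 ]
358 175
228 75
```

View pics/d.png

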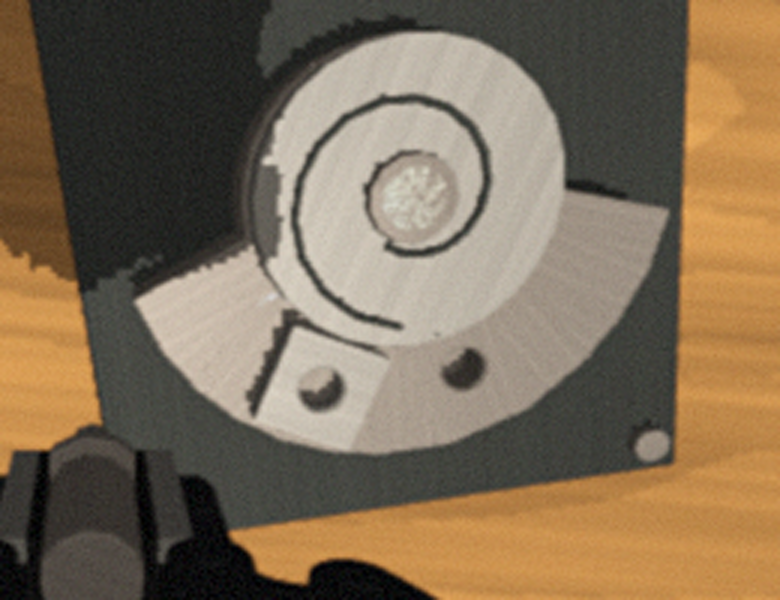

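Run:
```python
from h import *
im=dict(np.load("d.npz")); c=lambda a,b:(228+a/3,75+b/3)
s=env.observe(); p=np.array(s["position"])
eye=atz(im,*c(321,388),.0395);rim=atz(im,*c(408,190),.0395);hub=atz(im,*c(414,197),.044);hole=atz(im,*c(464,368),.028)
print(eye,rim,hub,hole)
for A in (rim,hub):
    a=(eye-A)[:2];b=(hole-A)[:2];an=lambda q:np.arctan2(q[1],q[0]); print(np.hypot(*a),np.hypot(*b),an(a),an(b),an(b)-an(a))
for dz in(.029,-.003,-.007,-.0314): 
    u,v=proj(im,p+[0,0,dz]);print(dz,(u-228)*3,(v-75)*3)
```

```text
[0.54910426 0.02380008 0.0395    ] [0.48770433 0.03879898 0.0395    ] [0.48929424 0.03908702 0.044     ] [0.54187898 0.0721546  0.028     ]
0.06320536336624678 0.06361988630162432 -0.23958981020089407 0.5518876364910543 0.7914774466919484
0.06173272411339218 0.062117792303756275 -0.2502343418215604 0.5613585464574264 0.8115928882789869
0.029 56.2883191349124 572.6952702652526
-0.003 62.73922025216973 486.08049304347554
-0.007 63.373464731110744 477.56463715775214
-0.0314 66.67321787683099 433.2596046656506
```

Run:
```python
from h import *
im=dict(np.load("d.npz")); print(im["world_from_camera"][:3,3], im["cx"],im["cy"]); 
print(env.observe()["position"])
im=imaging.get_image("wrist"); print(np.array(im["world_from_camera"])[:3,3])
s=env.observe();p=np.array(s["position"]);print(p)
print(proj(im,p+[0,0,.029]),proj(im,p+[0,0,-.0314]))
np.savez("e.npz",**{k:np.array(v) for k,v in im.items()})
save(im,"e.png",(200,500,80,300),2.6)
for d in models.outline_of("wrist","pin")[:2]:
  print(d["confidence"],d["bbox"])
```

```text
[ 0.47842934 -0.05390092  0.27384624] 258.23018592255835 192.40514485442432
[ 0.54696197 -0.05315976  0.13136755]
[ 0.47873139 -0.05950516  0.27356328]
[ 0.54694015 -0.05349354  0.13133846]
(np.float64(259.10337514002947), np.float64(266.3333197659707)) (np.float64(258.8831254866624), np.float64(219.64216221093022))
0.91 [259.9, 251.1, 36.6, 71.2]
```

View pics/e.png

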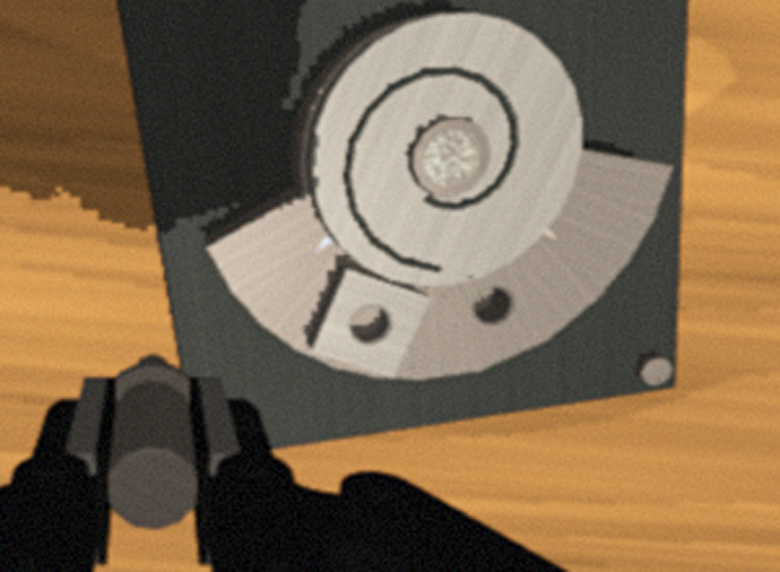

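Run:
```python
from h import *
im=dict(np.load("e.npz")); c=lambda a,b:(200+a/2.6,80+b/2.6)
eye=atz(im,*c(370,322),.0395);hub=atz(im,*c(451,157),.044);hole=atz(im,*c(492,305),.028);kn=atz(im,*c(152,488),.1313+.029)
a=(eye-hub)[:2];b=(hole-hub)[:2];an=lambda q:np.arctan2(q[1],q[0])
print(eye,hub,hole,kn,np.hypot(*a),np.hypot(*b),an(a),an(b))
R=np.array(env.observe()["tool_rot"]); print(R.round(3), R.T@(eye-kn))
```

```text
[0.54881863 0.0238195  0.0395    ] [0.48946169 0.03900882 0.044     ] [0.54200883 0.07163537 0.028     ] [ 0.54771786 -0.05373603  0.1603    ] 0.06126958150533959 0.06185219490510385 -0.25052195879851247 0.5556460786230624
[[-0.997 -0.081 -0.   ]
 [-0.081  0.997 -0.   ]
 [ 0.    -0.    -1.   ]] [-0.00735075  0.07723513  0.12078664]
```

Emit:
jog_arm --plan "0 0 0 -0.2 2 0 255;0 0 0 -0.2 2.2 0 255;0 0 0 -0.2 2 0 255;0 0 0 -0.12 1.5 1 255;0 0 0 0 0 1.8 255;0 0 0 0 0 1.7 255;0 0 0 0 0 0 255;0 0 0 0 0 0 255;0 0 0 0 0 0 255"

```text
time_s: 7.0
position: [0.5483, 0.0241, 0.0872]
tool_rot: [[-0.997, -0.081, 0.001], [-0.081, 0.997, -0.0], [-0.001, -0.0, -1.0]]
ft_force: [0.3, -0.2, -1.0]
grip_width: 0.0164
gripper_force: 58.7
```

Run:
```python
from h import *
im=imaging.get_image("wrist"); s=env.observe();p=np.array(s["position"]);print(p,s["ft_force"])
print(proj(im,p+[0,0,.029]),proj(im,p+[.0008,0,-.0314]),proj(im,(.549,.0237,.0395)))
np.savez("f.npz",**{k:np.array(v) for k,v in im.items()})
save(im,"f.png",(180,380,120,280),4)
```

```text
[0.54839523 0.02422096 0.08737014] [-0.48208987  0.16035057 -0.77056525]
(np.float64(260.0776863552679), np.float64(266.91248479139756)) (np.float64(259.45824979624143), np.float64(220.96831382622014)) (np.float64(258.7082807668579), np.float64(212.48649494095736))
```

View pics/f.png

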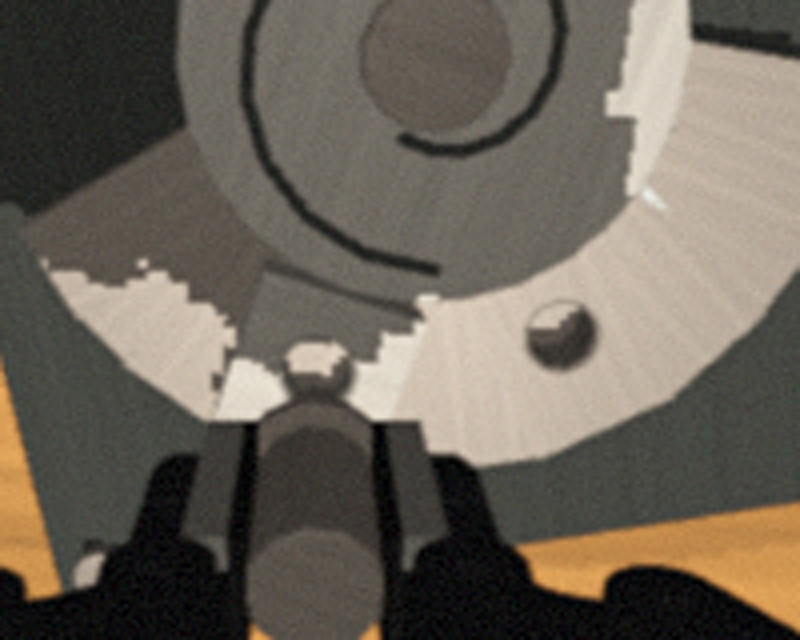

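Emit:
jog_arm --plan "0 0 0 0.03 0.03 0.8 255;0 0 0 0 0 0.6 255;0 0 0 0 0 0.6 255;0 0 0 0 0 0.4 255;0 0 0 0 0 0.2 255;0 0 0 0 0 0 255;0 0 0 0 0 0 255"

```text
time_s: 7.63
position: [0.5475, 0.0252, 0.0603]
tool_rot: [[-0.997, -0.082, -0.0], [-0.082, 0.997, -0.0], [0.0, -0.0, -1.0]]
ft_force: [0.0, 0.1, -0.5]
grip_width: 0.0163
gripper_force: 58.7
```

Run:
```python
from h import *
s=env.observe();p=np.array(s["position"]);R=np.array(s["tool_rot"]);print(p,s["ft_force"])
A=np.array([.4894-.0008,.0389])
p0=p[:2]; d=p0-A; print(np.hypot(*d),np.arctan2(d[1],d[0]))
t=np.linspace(np.arctan2(d[1],d[0]),.557,13)[1:]; r=np.linspace(np.hypot(*d),.0618,13)[1:]
P=np.vstack([p0,A+np.c_[r*np.cos(t),r*np.sin(t)]]); print((np.diff(P,axis=0)@R[:2,:2]*100).round(2), P[-1])
```

```text
[0.54750283 0.02517532 0.06031473] [ 0.03730633  0.09312019 -0.53444305]
0.06048065843320373 -0.2289210250911569
[[-0.12  0.38]
 [-0.09  0.39]
 [-0.07  0.39]
 [-0.04  0.4 ]
 [-0.02  0.4 ]
 [ 0.01  0.4 ]
 [ 0.03  0.4 ]
 [ 0.06  0.4 ]
 [ 0.09  0.39]
 [ 0.11  0.39]
 [ 0.14  0.38]
 [ 0.16  0.37]] [0.54105861 0.07157008]
```

Emit:
jog_arm --plan "0 0 0 -0.12 0.38 0 255;0 0 0 -0.09 0.39 0 255;0 0 0 -0.07 0.39 0 255;0 0 0 -0.04 0.4 0 255;0 0 0 -0.02 0.4 0 255;0 0 0 0.01 0.4 0 255;0 0 0 0.03 0.4 0 255;0 0 0 0.06 0.4 0 255;0 0 0 0 0 0 255;0 0 0 0 0 0 255"

```text
time_s: 8.47
position: [0.5473, 0.0571, 0.0604]
tool_rot: [[-0.997, -0.083, 0.0], [-0.083, 0.997, 0.0], [-0.0, 0.0, -1.0]]
ft_force: [0.4, -3.5, -0.2]
grip_width: 0.016
gripper_force: 58.6
```

Emit:
jog_arm --plan "0 0 0 0.09 0.39 0 255;0 0 0 0.11 0.39 0 255;0 0 0 0.14 0.38 0 255;0 0 0 0.16 0.36 0 255;0 0 0 0 0 0 255;0 0 0 0 0 0 255;0 0 0 0 0 0 255"

```text
time_s: 9.05
position: [0.5413, 0.0713, 0.0604]
tool_rot: [[-0.997, -0.082, 0.0], [-0.082, 0.997, -0.0], [-0.0, -0.0, -1.0]]
ft_force: [1.3, -4.7, 0.2]
grip_width: 0.0163
gripper_force: 58.6
```

Run:
```python
from h import *
im=imaging.get_image("wrist"); s=env.observe();p=np.array(s["position"]);print(p,s["ft_force"])
print(proj(im,p+[.0008,0,.029]),proj(im,p+[.0008,0,-.0314]),proj(im,(.542,.0717,.028)))
save(im,"g.png",(180,380,120,280),4)
```

```text
[0.54125567 0.07130858 0.06037004] [-0.10440493 -3.67441578  0.25766789]
(np.float64(259.64293072118977), np.float64(267.9829406280355)) (np.float64(259.24068581622913), np.float64(220.7897537377851)) (np.float64(259.80121534784826), np.float64(220.24087445117627))
```

View pics/g.png

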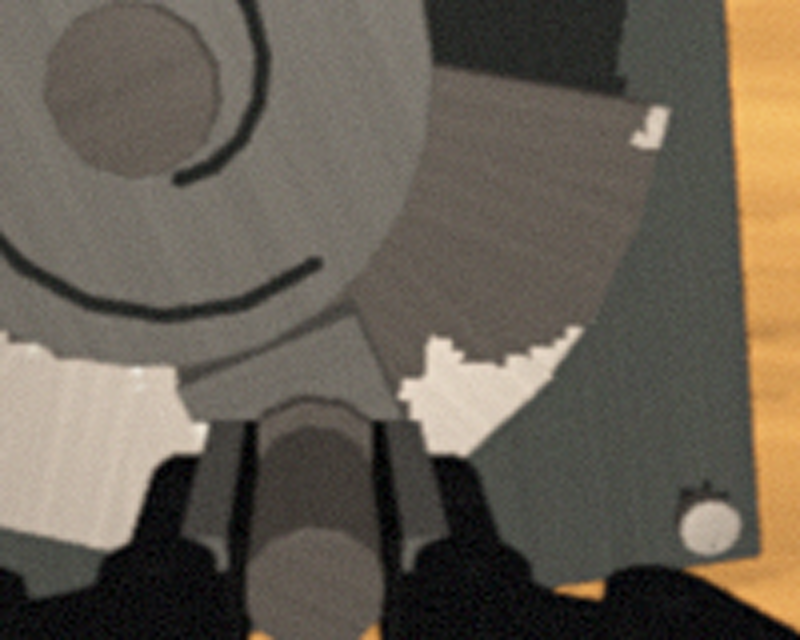

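Emit:
jog_arm --plan "0 0 0 0 0.05 0.15 255;0 0 0 0 0 0.15 255;0 0 0 0 0 0.1 255;0 0 0 0 0 0 255;0 0 0 0 0 0 255"

```text
time_s: 9.52
position: [0.5413, 0.0721, 0.0564]
tool_rot: [[-0.997, -0.082, 0.001], [-0.082, 0.997, 0.0], [-0.001, 0.0, -1.0]]
ft_force: [3.5, -3.4, 1.4]
grip_width: 0.0161
gripper_force: 58.7
```

Emit:
jog_arm --plan "0 0 0 -0.03 0 0.3 255;0 0 0 0 0 0.3 255;0 0 0 0 0 0.2 255;0 0 0 0 0 0.1 255;0 0 0 0 0 0 255;0 0 0 0 0 0 255"

```text
time_s: 10.02
position: [0.5411, 0.0722, 0.0469]
tool_rot: [[-0.997, -0.082, -0.001], [-0.082, 0.997, 0.0], [0.001, 0.0, -1.0]]
ft_force: [2.5, -3.6, -1.2]
grip_width: 0.0162
gripper_force: 58.7
```

Emit:
jog_arm --plan "0 0 0 0 0 0.05 255;0 0 0 0 0 0.05 255;0 0 0 0 0 0 255;0 0 0 0 0 0 255"

```text
time_s: 10.35
position: [0.5413, 0.0721, 0.0464]
tool_rot: [[-0.997, -0.082, 0.0], [-0.082, 0.997, -0.0], [-0.0, -0.0, -1.0]]
ft_force: [1.6, -3.8, 1.7]
grip_width: 0.0159
gripper_force: 58.9
```

Emit:
jog_arm --plan "0 0 0 0 0 0.05 255;0 0 0 0 0 0.05 255;0 0 0 0 0 0 255;0 0 0 0 0 0 255"

```text
time_s: 10.68
position: [0.5414, 0.0719, 0.0462]
tool_rot: [[-0.997, -0.082, 0.001], [-0.082, 0.997, -0.0], [-0.001, -0.0, -1.0]]
ft_force: [-0.1, -4.2, 10.1]
grip_width: 0.0163
gripper_force: 60.0
```

Emit:
jog_arm --plan "0 0 0 0 0 -0.06 255;0 0 0 -0.03 -0.05 0 255;0 0 0 -0.03 -0.05 0 255;0 0 0 0 0 0 255;0 0 0 0 0 0 255"

```text
time_s: 11.1
position: [0.5419, 0.0713, 0.0463]
tool_rot: [[-0.997, -0.082, 0.0], [-0.082, 0.997, 0.0], [-0.0, 0.0, -1.0]]
ft_force: [0.5, -3.8, 6.3]
grip_width: 0.0162
gripper_force: 59.5
```

Emit:
jog_arm --plan "0 0 0 -0.03 -0.05 0 255;0 0 0 -0.02 -0.05 0 255;0 0 0 0 0 0 255;0 0 0 0 0 0 255;0 0 0 0 0 0 255"

```text
time_s: 11.52
position: [0.542, 0.071, 0.0463]
tool_rot: [[-0.997, -0.082, -0.001], [-0.082, 0.997, 0.001], [0.001, 0.002, -1.0]]
ft_force: [-0.8, 0.7, 8.2]
grip_width: 0.0161
gripper_force: 59.6
```

Emit:
jog_arm --plan "0 0 0 0 0 -0.04 255;0 0 0 0 0 0 255;0 0 0 0 0 0 255" --grip_force 20

```text
time_s: 11.77
position: [0.542, 0.071, 0.0463]
tool_rot: [[-0.997, -0.082, -0.001], [-0.082, 0.997, 0.001], [0.001, 0.001, -1.0]]
ft_force: [-0.2, 1.1, 5.8]
grip_width: 0.0161
gripper_force: 59.3
```

Emit:
jog_arm --plan "0 0 0 0 0 0 190;0 0 0 0 0 0 180;0 0 0 0 0 0 160;0 0 0 0 0 0 140;0 0 0 0 0 0 140;0 0 0 0 0 0 140"

```text
time_s: 12.27
position: [0.5424, 0.0702, 0.0462]
tool_rot: [[-0.997, -0.082, -0.0], [-0.082, 0.997, 0.0], [0.0, 0.0, -1.0]]
ft_force: [0.2, 0.7, -0.5]
grip_width: 0.0386
gripper_force: 0.0
```

Released; raise and look.

Emit:
jog_arm --plan "0 0 0 0 0 -0.5 140;0 0 0 0 0 -1.5 140;0 0 0 0 0 -2.5 140;0 0 0 0 0 -3 140;0 0 0 0 0 -3 140;0 0 0 1 0 -3 140;0 0 0 0 0 0 140;0 0 0 0 0 0 140;0 0 0 0 0 0 140"

```text
time_s: 13.02
position: [0.5322, 0.0694, 0.1809]
tool_rot: [[-0.997, -0.082, -0.001], [-0.082, 0.997, 0.0], [0.001, 0.0, -1.0]]
ft_force: [-0.1, -0.2, -0.0]
grip_width: 0.0383
gripper_force: 0.0
```

```bash
python3 pinlook.py .015 h.png
python3 - <<'E'
from h import *
print(env.observe()["ft_force"])
E
```

```text
[0.5322 0.0694 0.1804]
pin 0.74 [260.8, 185.3] [0.5412 0.0724 0.015 ]
0.72 [260.4, 195.1, 20.7, 30.1]
top z 0.07594194356087068 mid top [0.5435435  0.06985347 0.07482059] [0.54287894 0.07007982 0.07510154] [0.01713    0.01666733 0.00372809]
[ 1.28531535  1.07373772 -0.49354804]
```

View pics/h.png

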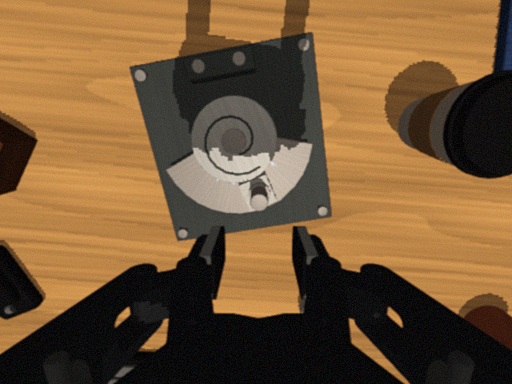

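The picture shows the pin upright in the ear at about (259,195), with its top at z≈0.0755 m. That is fully home, and the wheel is held.

```bash
python3 -c "
from rig import job
print(job.close_job())"
```

```text
the job is handed in; nothing more can be done
None
```

The pin is through the eye and fully home in the lock hole, upright and released, holding the wheel at about 0.8 rad; I handed the job in at about 13 s, and no verdict came back.

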